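# Close and lock the filler cap of a battery pack

## Robot

A 6-joint arm with a two-finger parallel gripper is mounted at the origin on the work surface. World frame = base frame: x ahead of the robot, y to its left, z up, the work surface at z = 0. Lengths are in m, angles in rad, forces in N, time in s.
With the tool pointing down it reaches from about 0.375 to 0.975 m from the base axis. Payload 3.8 kg.
Tool frame: the origin (TCP) lies between the finger pads; the fingertips stand 8 mm ahead of it and the grasp point (between the pads) lies 11 mm behind it (tcp_to_tips is the distance from the TCP to the fingertips, in m); z points along the fingers, y is the line along which they close (so a half turn about z gives the same grasp; the last joint's range is limited). The gripper opens to 85 mm and grips with 20 to 120 N. Pads are 22 mm wide; open, the fingers measure 114 mm over their backs; the gripper's body (76 mm by 85 mm) begins 54 mm behind the grasp point. The pads swing forward as they close: fully open they stand 13 mm farther back than shut.
Start: joints at [1.208, 0.264, 1.604, -0, 1.274, -0.037], TCP at [0.216, 0.639, 0.239] pointing down, gripper open.
Joint ranges: [-2.63, 2.63], [-0.94, 2.18], [0.31, 2.57], [-1.31, 4.45], [0, 2.66], [-2.55, 2.55]. Speed limits (rad/s): [2.57, 2.57, 3.14, 3.14, 3.14, 3.14].

## Interface

Orientations are given as a rotation vector (axis times angle).
In Python, from workcell import * gives the robot as it stands.
- The arm moves only by the tool move_arm, never from a script. Its argument "series" is one flat list of numbers, 7 for each row, row after row: the finger opening in cm, from 0 to 8.54, then the shift along the tool's x, y, z in cm, then the turn, a rotation vector about the tool's x, y, z in degrees. A call has 1 to 5 rows; each row shifts and turns the commanded pose from where the row before left it, along the tool's axes as they then stand; what a row does not reach is not made up. A row lasts 1/8 s, in which the tool goes at most 62.5 mm and 10.7 degrees, less where a joint would pass 70% of its speed; a pose out of reach is approached as far as the arm can. A call is refused whole if a number of a shift passes 6.25 or a number of a turn 10.7, either way. A call with a gripper value outside its range is refused whole. The fingers move at their own pace and stop on an object; "grip_force" is the grip in N (left out, the last holds). Time passes only in rows, so rows that do not move let the fingers close. It gives the time, the measured TCP pose, the force, the opening and the grip force at its end, in the units of the state.
- read_state(): the state, without advancing time (a new reading comes with each control period).
- read_camera(name): name is "scene" or "top" or "wrist"; returns the picture (400x640x3 uint8, red, green, blue); there is no depth.
- calibration(name): a dict with "camera_matrix" (3x3 intrinsics, pixels), "k1" (the pictures are not rectified: a ray, as slopes to the right and down, at radius r is drawn at 1 + k1 r^2 times it, then the intrinsics apply), "rvec" (rotation vector, rad) and "tvec" (3), from world to camera coordinates, as OpenCV has them. Camera axes: x right, y down, z forward; pixel columns grow to the right and rows downward; lengths in m; the calibration is good to about 2 mm. A picture is of the moment at which its call begins: read the wrist's pose just before it. calibration takes no time and is no camera call; for the wrist camera it gives the pose at the moment of the call.
- finish_job(): hands the job in; it is judged then, once.
The state is a dict: "time": time; "q": joint angles; "joint_vel": joint speeds; "joint_torque": joint torques, N m; "tool_pos": TCP position; "tcp_rot": TCP orientation; "wrist_force": force on the tool from outside, world axes, zero at the start; "torque": the same for the moment, N m; "width": opening from 0.0 (shut) to 1.0 (fully open); "grip_force": force on a finger pad.
Only numpy, scipy, OpenCV 4.12 (cv2) and the standard library are available. Lean on these libraries where they do the work, as an engineer would, in place of code of your own. Each camera call takes 0.05 s, during which the arm holds its last target. There are 200 camera calls.

## Task

The battery pack on the green turntable is ready to leave the station but its coolant filler port is open. Swing the hinged orange screw cap down onto the neck, twist it clockwise until it is fully home under its two catches, then press the red locking lever down until its detent holds it. Leave the pack locked and the other things on the bench where they are.

Things in the scene. Friction and masses are not known exactly. Their poses are not given: they have to be found in the camera images.
- pack: Lime-yellow battery pack, 130 x 370 x 90 mm (its x, y, z), fixed on a round green turntable 12 mm thick. Origin: centre of its underside, z up; y along its length, black end at +y. Mid-top: a grey filler neck (48 mm across, 16 high) between two steel catches (x = +-36 to 53 mm, 20 high). Towards +y: the strap's hinge; towards -y: the red lever, then a grey detent post (y -163 to -177, 44 high).
- neck_mouth (a point): Centre of the neck's mouth, on the cap's axis when it is closed, 16 mm above the pack's top (106 mm above the pack's origin).
- strap_hinge (a point): Midpoint of the strap's hinge axis (which runs along the pack's x): 58 mm along the pack's +y from the neck's axis, 28 mm above the pack's top. It is fixed to the pack.
- strap (a joint): Angle of the black strap carrying the cap, rad: 0 closed with the cap on the neck, grows as the cap swings up and over to the pack's +y, stop at 2.1; starts at 1.6 to 1.95 (upright or leaning back). The hinge is stiff (0.16 N m) and stays where it is left. Strap 4 mm thick; the cap's axis is 58 mm from the hinge. The cap can be pushed shut by its wing.
- cap (a joint): Turn of the orange cap on its strap, rad: 0 fully home (wing and two lugs in line with the catches, along the pack's x), grows counter-clockwise as unscrewed, stop 1.6; starts at 1.0 to 1.35. Friction 0.12 N m. Skirt 64 mm across, 20 high, under the strap; lugs reach 43 mm from the axis and slide under the catches as it is twisted home; with the lugs at the catches the cap cannot swing shut.
- cap_grip (a point): Centre of the top of the cap's wing, a bar to grip, 60 mm long, 14 thick, 30 high, white line on top. Frame: x along the wing, y across its thickness, z outward along the cap's axis (up when closed). 58 mm from the hinge axis along the strap, 32 mm above the strap's mid-plane; when closed 60 mm above the pack's top.
- lever (a joint): Angle of the red locking lever, rad: -0.42 sprung up (start), grows as its pad is pressed down, about 0 where the detent holds it level, stop at 0.05. It needs about 10 to 15 N on the pad to pass the detent at about -0.1, and springs up again if let go before.
- lever_pad (a point): Centre of the top of the lever's pad (36 x 36 mm, 8 thick), 57 mm from the lever's hinge; the lever points to the pack's -y and its hinge is 58 mm along -y from the neck's axis, 22 mm above the pack's top. When the detent holds, the pad's top is 28 mm above the pack's top and 115 mm along -y from the neck's axis.
- screwdriver: Bystander: loose screwdriver, 200 mm long, lying on the turntable on the robot's side of the pack. Origin near the middle of its underside.
- tape_roll: Bystander: loose blue roll, 84 mm across and 24 mm high, on the turntable beyond the pack. Origin: centre of its underside.
- relay: Bystander: loose white block, 50 x 70 x 35 mm, on the turntable beyond the pack. Origin: centre of its underside.
- lug_jar: Bystander: loose jar, 70 mm across and 100 mm high, on the bench to the left. Origin: centre of its underside.
- wrench: Bystander: loose wrench, 200 mm long, lying on the bench to the right. Origin near the middle of its underside.

How it is judged:
By the outcome, as a careful person would: the job done as asked, in the order asked, and still so for the second after the job is handed in, with the robot touching nothing.
It also fails if it takes over 54 s, if anything falls off the work surface, if the arm or the gripper's body presses on something with over 40 N, if the wrist force passes 120 N, or if a joint passes its speed limit or range.

## Working session

There is one attempt and no reset: what is moved stays moved. The work goes in short steps, Python scripts to look and compute and a tool call to move; the robot and the scene stay as the last step left them, time stands still between calls to the robot, and variables do not carry over. Pictures are saved under pics/ and viewed, at most 10 in all, crops included, and the job is handed in when it is done.

Besides the shell and the picture viewer there is one more tool, called after ">>>" as name(argument=value, ...), one argument or row to a line, values as JSON. move_arm: Moves the arm, as the interface text tells. Its arguments: {"type":"object","properties":{"series":{"type":"array"},"grip_force":{"type":"number"}},"required":["series"]}

```bash
ls; mkdir -p pics; python3 - <<'E'
from workcell import *
import cv2
s=read_state();print(s)
for n in("scene","top"):
    im=read_camera(n);cv2.imwrite(f"pics/{n}0.png",im[:,:,::-1]);print(n,calibration(n))
E
```

```text
pics
{'time': 0.0, 'q': array([ 1.20809770e+00,  2.64773861e-01,  1.60537120e+00, -2.12313485e-05,
        1.27370930e+00, -3.68911197e-02]), 'joint_vel': array([-0.00117878, -0.00068293, -0.00154077, -0.00136173,  0.00020297,
        0.00014329]), 'joint_torque': array([-1.95576911e-03, -5.15118134e+01, -3.67308962e+01, -3.30408426e-06,
        1.31277167e-02, -1.01034232e-05]), 'tool_pos': array([0.21579854, 0.63881986, 0.23794958]), 'tcp_rot': array([-0.50943712, -3.09957591,  0.00348785]), 'wrist_force': array([-0.39031281,  0.17012955,  0.31921026]), 'torque': array([-0.00300593, -0.04600045,  0.05210142]), 'grip_force': 0.0, 'width': 0.9986405871218743}
scene {'camera_matrix': array([[427.74415168,   0.        , 314.40626482],
       [  0.        , 427.74415168, 202.59035524],
       [  0.        ,   0.        ,   1.        ]]), 'k1': -0.0026655577640131243, 'rvec': array([ 1.59718435,  2.05758686, -0.75425087]), 'tvec': array([ 0.12634973, -0.35481331,  1.67755511])}
top {'camera_matrix': array([[496.95163398,   0.        , 319.95984024],
       [  0.        , 496.95163398, 203.40807162],
       [  0.        ,   0.        ,   1.        ]]), 'k1': -0.03719598014815343, 'rvec': array([ 2.18351669, -2.12875427,  0.18258953]), 'tvec': array([-0.03267701,  0.61590578,  1.59247152])}
```

View pics/scene0.png

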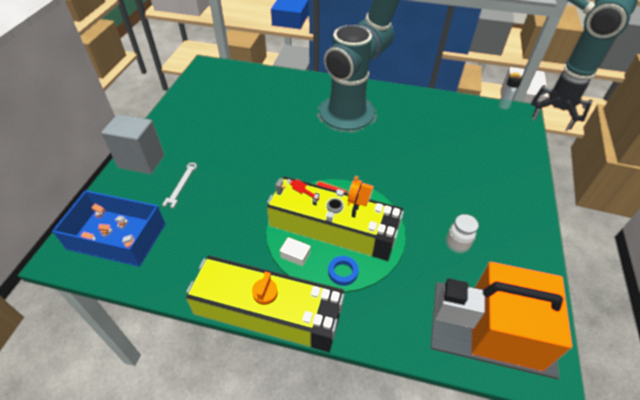

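View pics/top0.png

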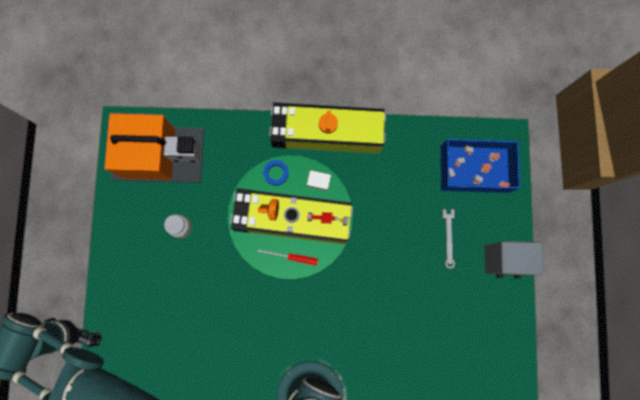

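The scene view shows the pack with its black end to the robot's left, cap standing up. The top view shows the neck at about (291,215), pack corners about (237,190), (352,202), (351,241), (232,231), and the lever pad near (327,217). I'll enlarge it.

```bash
cat > h.py <<'E'
from workcell import *
import cv2, numpy as np
from scipy.spatial.transform import Rotation as R
def ray(c,uv):
    K=c["camera_matrix"]; p=np.array([(uv[0]-K[0,2])/K[0,0],(uv[1]-K[1,2])/K[1,1]]);q=p.copy()
    for _ in range(8): q=p/(1+c["k1"]*(q@q))
    M=R.from_rotvec(c["rvec"]).as_matrix()
    return -M.T@c["tvec"], M.T@np.array([*q,1])
def at_z(c,uv,z):
    o,d=ray(c,uv); return o+d*(z-o[2])/d[2]
def proj(c,P):
    P=np.atleast_2d(P)@R.from_rotvec(c["rvec"]).as_matrix().T+c["tvec"]
    q=P[:,:2]/P[:,2:]; q=q*(1+c["k1"]*(q**2).sum(1,keepdims=True))
    K=c["camera_matrix"]; return q*[K[0,0],K[1,1]]+K[:2,2]
E
python3 - <<'E'
from h import *
c=calibration("top")
for n,uv,z in[("neck",(291,215),.118),("c1",(237,190),.102),("c2",(352,202),.102),("c3",(351,241),.102),("c4",(232,231),.102),("ttcentre",(291,217),.012)]:
    print(n,at_z(c,uv,z).round(4))
im=cv2.imread("pics/top0.png")[175:270,220:360];cv2.imwrite("pics/tc.png",cv2.resize(im,None,fx=5.7,fy=5.7,interpolation=cv2.INTER_CUBIC))
im=cv2.imread("pics/scene0.png")[165:275,255:415];cv2.imwrite("pics/sc.png",cv2.resize(im,None,fx=5,fy=5,interpolation=cv2.INTER_CUBIC))
E
```

```text
neck [0.5667 0.0744 0.118 ]
c1 [0.6441 0.2492 0.102 ]
c2 [ 0.6155 -0.1178  0.102 ]
c3 [ 0.4912 -0.1164  0.102 ]
c4 [0.513  0.2587 0.102 ]
ttcentre [0.5729 0.0781 0.012 ]
```

View pics/tc.png

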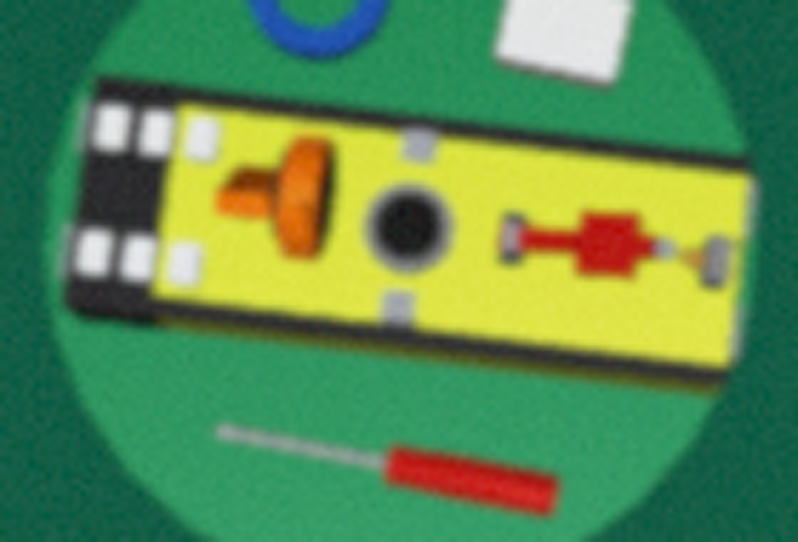

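View pics/sc.png

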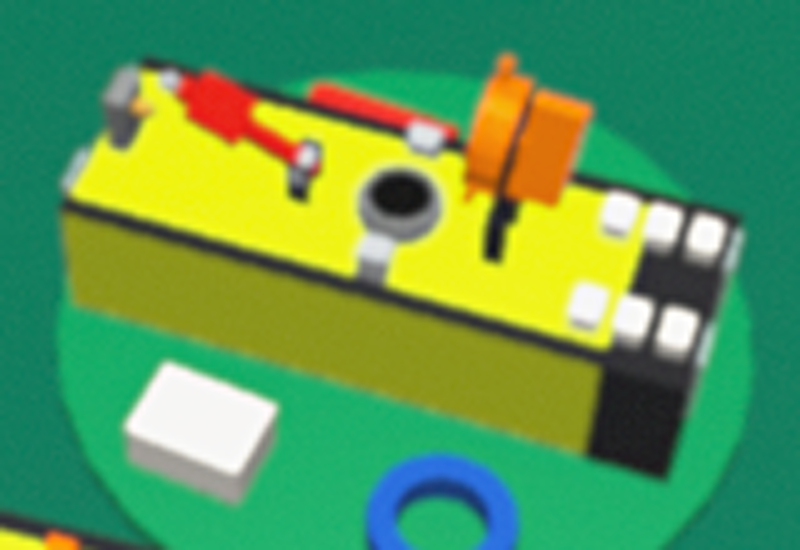

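```bash
cat > fit.py <<'E'
from h import *
from scipy.optimize import least_squares
T=lambda a:np.array(a)/5.7+[220,175]-.4
S=lambda a:np.array(a)/5+[255,165]-.4
ct,cs=calibration("top"),calibration("scene")
P=np.array([[0,0,106],[44.5,0,110],[-44.5,0,110],[0,-115+5,128-5+20]])/1e3
ob=[(ct,T((408,226)),P[0]),(ct,T((420,143)),P[1]),(ct,T((398,308)),P[2]),(cs,S((399,194)),P[0]),(cs,S((425,136)),P[2]),(cs,S((376,248)),P[1]),
 (ct,T((716,258)),np.array([0,-.170,.134]))]
def W(p,X): return np.append(R.from_euler('z',p[2]).apply([*X[:2],0])[:2]+p[:2],X[2]+.012)
f=lambda p:np.concatenate([proj(c,W(p,X))[0]-uv for c,uv,X in ob])
r=least_squares(f,[.567,.075,.08],loss='soft_l1'); p=r.x
print(p.round(4),f(p).reshape(-1,2).round(2))
# strap/cap: observed wing top-face centre and disc
def grip(a,y=0,z=0,t=0,r=0,h=32): # along wing r, height h from strap
    u=np.array([0,-np.cos(a),np.sin(a)]);n=np.array([0,np.sin(a),np.cos(a)])
    x=r*np.cos(t); v=58-0+0; w=-r*np.sin(t)   # wing dir in closed frame (cos t, sin t,0); +y = -u
    return (np.array([x,58,118])+u*(58+w)+n*h)/1e3
if __name__=="__main__":
  for a in(1.6,1.7,1.8,1.9):
    for t in (1.0,1.2,1.35):
      q=[W(p,grip(a,t=t,r=rr)) for rr in(30,-30)]
      print(a,t,((proj(ct,q)-[220,175]+.4)*5.7).round().tolist(),((proj(cs,q)-[255,165]+.4)*5).round().tolist())
  s=read_state();print(R.from_rotvec(s["tcp_rot"]).as_matrix().round(3))
  print("hinge",W(p,np.array([0,.058,.118])),"pad",W(p,np.array([0,-.115,.118])))
E
python3 fit.py
```

```text
[ 0.5694  0.0738 -0.0997] [[ 0.04 -0.12]
 [-0.25  0.33]
 [-0.13 -0.59]
 [ 0.29  0.08]
 [-0.06 -0.19]
 [-0.07 -0.18]
 [ 0.48  0.05]]
1.6 1.0 [[241.0, 164.0], [221.0, 211.0]] [[554.0, 208.0], [582.0, 103.0]]
1.6 1.2 [[240.0, 175.0], [221.0, 200.0]] [[556.0, 204.0], [580.0, 107.0]]
1.6 1.35 [[239.0, 183.0], [222.0, 192.0]] [[558.0, 200.0], [579.0, 111.0]]
1.7 1.0 [[236.0, 164.0], [206.0, 210.0]] [[559.0, 213.0], [596.0, 112.0]]
1.7 1.2 [[236.0, 175.0], [206.0, 199.0]] [[561.0, 209.0], [595.0, 116.0]]
1.7 1.35 [[235.0, 183.0], [207.0, 191.0]] [[562.0, 205.0], [593.0, 120.0]]
1.8 1.0 [[232.0, 165.0], [192.0, 210.0]] [[563.0, 219.0], [609.0, 122.0]]
1.8 1.2 [[232.0, 175.0], [192.0, 199.0]] [[564.0, 215.0], [608.0, 126.0]]
1.8 1.35 [[232.0, 184.0], [192.0, 190.0]] [[566.0, 210.0], [607.0, 130.0]]
1.9 1.0 [[228.0, 165.0], [180.0, 209.0]] [[566.0, 225.0], [621.0, 132.0]]
1.9 1.2 [[229.0, 176.0], [179.0, 198.0]] [[567.0, 220.0], [621.0, 136.0]]
1.9 1.35 [[229.0, 184.0], [179.0, 190.0]] [[568.0, 216.0], [620.0, 140.0]]
[[-0.947  0.32  -0.001]
 [ 0.32   0.947 -0.002]
 [ 0.    -0.002 -1.   ]]
hinge [0.57520958 0.13151996 0.13      ] pad [ 0.55798731 -0.04062066  0.13      ]
```

Fit residuals are under 0.6 px: pack at (0.569, 0.074), yaw −0.10 rad. The wing top matches a strap angle of about 1.62. Next I'll plan the approach behind the wing with closed fingers.

```bash
cat > plan.py <<'E'
from fit import *
def plan(y_pack,z_tcp,n,x_pack=0,yaw=None,quiet=False):
    """rows in cm/deg to bring the TCP to pack (x,y), world z, tool down with tool-y yaw (deg, world)"""
    s=read_state(); M=R.from_rotvec(s["tcp_rot"]); t=W(p,np.array([x_pack,y_pack,0])); t[2]=z_tcp
    Y0=M.as_matrix()[:,1]
    if yaw is None: yaw=np.degrees(np.arctan2(Y0[1],Y0[0]))
    yy=np.radians(yaw); Y=np.array([np.cos(yy),np.sin(yy),0]);Z=np.array([0,0,-1.]);X=np.cross(Y,Z)
    G=R.from_matrix(np.c_[X,Y,Z]); rv=(M.inv()*G).as_rotvec()
    d=(t-s["tool_pos"])/n
    for i in range(n):
        Mi=M*R.from_rotvec(rv*i/n); print((Mi.inv().apply(d)*100).round(2),np.degrees(rv/n).round(2))
E
python3 - <<'E'
from plan import *
plan(.125,.238,15,yaw=-5.7)
E
```

```text
[ 0.5694  0.0738 -0.0997] [[ 0.04 -0.12]
 [-0.25  0.33]
 [-0.13 -0.59]
 [ 0.29  0.08]
 [-0.06 -0.19]
 [-0.07 -0.18]
 [ 0.48  0.05]]
[-3.25 -2.    0.  ] [-0.01  0.01  5.14]
[-3.42 -1.7   0.  ] [-0.01  0.01  5.14]
[-3.56 -1.39  0.  ] [-0.01  0.01  5.14]
[-3.67 -1.07  0.  ] [-0.01  0.01  5.14]
[-3.75 -0.73  0.  ] [-0.01  0.01  5.14]
[-3.8 -0.4  0. ] [-0.01  0.01  5.14]
[-3.82 -0.05  0.  ] [-0.01  0.01  5.14]
[-3.81  0.29  0.  ] [-0.01  0.01  5.14]
[-3.77  0.63  0.  ] [-0.01  0.01  5.14]
[-3.7   0.96  0.  ] [-0.01  0.01  5.14]
[-3.59  1.29  0.  ] [-0.01  0.01  5.14]
[-3.46  1.61  0.  ] [-0.01  0.01  5.14]
[-3.31  1.91  0.  ] [-0.01  0.01  5.14]
[-3.12  2.2   0.  ] [-0.01  0.01  5.14]
[-2.91  2.47  0.  ] [-0.01  0.01  5.14]
```

>>> move_arm(
  series=[0,-3.25,-2.0,0,0,0,5.1,0,-3.4,-1.7,0,0,0,5.1,0,-3.55,-1.4,0,0,0,5.1,0,-3.65,-1.05,0,0,0,5.1,0,-3.75,-0.75,0,0,0,5.1],
  grip_force=60,
)

```text
time: 0.72
tool_pos: [0.3383, 0.4916, 0.2386]
tcp_rot: [-1.185, -2.909, 0.002]
wrist_force: [-0.9, -0.4, -0.4]
width: 0.001
grip_force: 0.0
```

>>> move_arm(
  series=[0,-3.8,-0.4,0,0,0,5.1,0,-3.8,-0.05,0,0,0,5.1,0,-3.8,0.3,0,0,0,5.1,0,-3.75,0.6,0,0,0,5.1,0,-3.7,0.95,0,0,0,5.1],
)

```text
time: 1.35
tool_pos: [0.4604, 0.3455, 0.2388]
tcp_rot: [-1.798, -2.576, 0.001]
wrist_force: [0.4, 0.3, -0.3]
width: 0.004
grip_force: 0.0
```

```bash
sed -i 's/^print(p.round/if __name__=="__main__": print(p.round/' fit.py; python3 - <<'E'
from plan import *
plan(.125,.230,5,yaw=-5.7); s=read_state(); print(s["time"],s["width"],s["q"].round(2),s["tool_pos"])
E
```

```text
[-3.6   1.27  0.18] [-0.01  0.    5.17]
[-3.47  1.59  0.18] [-0.01  0.    5.17]
[-3.32  1.89  0.18] [-0.01  0.    5.17]
[-3.13  2.18  0.18] [-0.01  0.    5.17]
[-2.92  2.46  0.18] [-0.01  0.    5.17]
1.35 0.00425748714387781 [ 0.6   0.08  1.82 -0.    1.24  0.25] [0.46035667 0.3455069  0.23877056]
```

>>> move_arm(
  series=[0,-3.6,1.25,0.2,0,0,5.2,0,-3.45,1.6,0.2,0,0,5.2,0,-3.3,1.9,0.2,0,0,5.2,0,-3.15,2.2,0.2,0,0,5.2,0,-2.9,2.45,0.2,0,0,5.2],
)

```text
time: 1.98
tool_pos: [0.5822, 0.199, 0.2286]
tcp_rot: [-2.331, -2.105, 0.001]
wrist_force: [-0.1, -0.2, 0.3]
width: -0.0
grip_force: 0.0
```

>>> move_arm(
  series=[0,0,0,1.7,0,0,0,0,0,0,1.7,0,0,0,0,0,0,0,0,0,0],
)

```text
time: 2.35
tool_pos: [0.5792, 0.2004, 0.192]
tcp_rot: [-2.325, -2.109, 0.008]
wrist_force: [0.6, -0.6, 0.6]
width: 0.001
grip_force: 0.0
```

```bash
python3 - <<'E'
from plan import *
im=read_camera("scene")[140:260,270:430,::-1];cv2.imwrite("pics/s1.png",cv2.resize(im,None,fx=4.5,fy=4.5,interpolation=cv2.INTER_CUBIC))
plan(.103,.195,2,yaw=-5.7); s=read_state(); print(s["time"],s["wrist_force"])
E
```

```text
[-1.22  0.1  -0.08] [-0.1   0.03  0.06]
[-1.22  0.1  -0.08] [-0.1   0.03  0.06]
2.4 [-0.4918252   0.05798068  0.81244361]
```

View pics/s1.png

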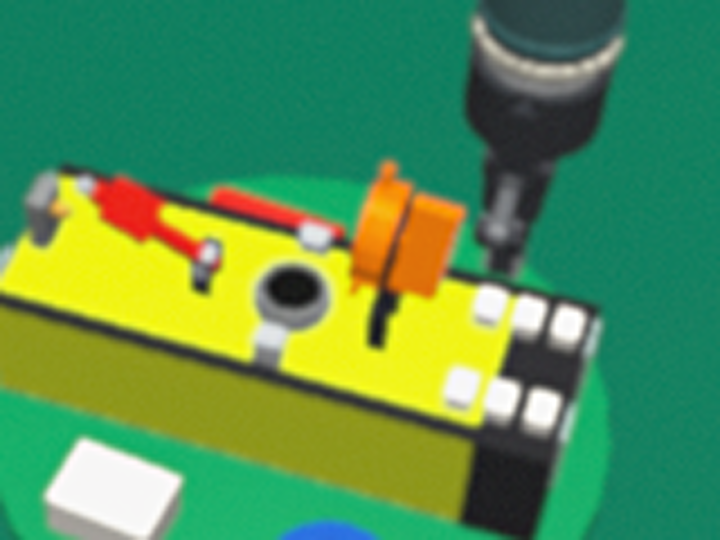

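The finger stands clear behind the wing, with the wing at about (440,250) and the finger at (510,240). Now I'll push along the cap's arc.

>>> move_arm(
  series=[0,-2.3,0.15,0,0,0,0,0,-1.25,0,-0.55,0,0,0,0,-1.25,0,-0.3,0,0,0,0,-1.35,0,-0.05,0,0,0,0,-1.3,0,0.2,0,0,0],
)

```text
time: 3.02
tool_pos: [0.5761, 0.1249, 0.2032]
tcp_rot: [2.328, 2.108, 0.001]
wrist_force: [-2.1, 0.9, 1.6]
width: 0.002
grip_force: 1.2
```

```bash
python3 - <<'E'
from plan import *
plan(.028,.190,2,yaw=-5.7); s=read_state(); print(s["time"],s["wrist_force"],R.from_euler('z',-p[2]).apply(s["tool_pos"]-[*p[:2],0]))
im=read_camera("top")
im=im[175:270,220:360,::-1];cv2.imwrite("pics/t2.png",cv2.resize(im,None,fx=5.7,fy=5.7,interpolation=cv2.INTER_CUBIC))
E
```

```text
[-1.17 -0.08  0.66] [ 0.03 -0.    0.01]
[-1.17 -0.08  0.66] [ 0.03 -0.    0.01]
3.025 [-2.11354036  0.91841856  1.57125242] [0.00158469 0.05146723 0.20315824]
```

>>> move_arm(
  series=[0,-1.25,0,0.6,0,0,0,0,-1.1,0,0.7,0,0,0,0,-0.95,0,0.9,0,0,0,0,-0.7,0,1.1,0,0,0,0,0,0,0,0,0,0],
)

```text
time: 3.7
tool_pos: [0.573, 0.0847, 0.1698]
tcp_rot: [2.327, 2.107, 0.001]
wrist_force: [-0.7, -3.9, 7.5]
width: 0.003
grip_force: 3.5
```

```bash
python3 - <<'E'
from plan import *
s=read_state(); print(s["time"],s["wrist_force"],R.from_euler('z',-p[2]).apply(s["tool_pos"]-[*p[:2],0]))
im=read_camera("scene")[140:260,270:430,::-1];cv2.imwrite("pics/s2.png",cv2.resize(im,None,fx=4.5,fy=4.5,interpolation=cv2.INTER_CUBIC))
E
```

```text
3.7 [-0.68153589 -3.9280261   7.54213999] [0.00248165 0.01123159 0.16983591]
```

View pics/s2.png

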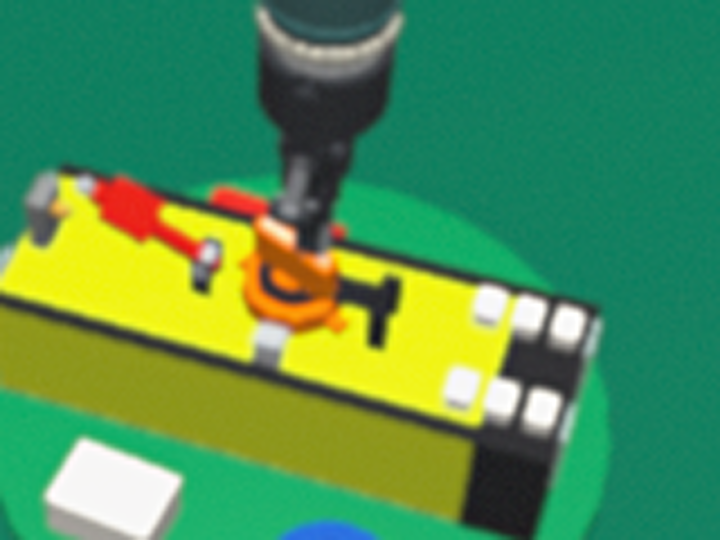

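The cap is nearly shut on the neck, with the wing running about (265,230) to (335,275). I'll press it down over its axis, then lift and look.

>>> move_arm(
  series=[0,0,0,0.2,0,0,0,0,-0.8,0,0,0,0,0,0,0,0,0.3,0,0,0,0,0,0,0.3,0,0,0,0,0,0,0,0,0,0],
)

```text
time: 4.38
tool_pos: [0.574, 0.0796, 0.1687]
tcp_rot: [2.327, 2.107, 0.011]
wrist_force: [-11.0, 2.9, 34.5]
width: -0.0
grip_force: 17.1
```

>>> move_arm(
  series=[0,0,0,-3,0,0,0,8.5,0,0,-5,0,0,0,8.5,0,0,0,0,0,0,8.5,0,0,0,0,0,0],
)

```text
time: 4.88
tool_pos: [0.5707, 0.078, 0.2401]
tcp_rot: [-2.328, -2.108, 0.002]
wrist_force: [-0.5, 0.5, -1.0]
width: 0.639
grip_force: 0.0
```

```bash
python3 - <<'E'
from plan import *
s=read_state(); c=calibration("wrist"); im=read_camera("wrist"); print(s["time"],s["tool_pos"],c)
cv2.imwrite("pics/w1.png",im[:,:,::-1])
for t in (1,1.2,1.35):
    print(t,proj(c,[W(p,grip(0,t=t,r=r)) for r in(30,0,-30)]).round(0).tolist())
E
```

```text
4.875 [0.57071563 0.07795586 0.24005094] {'camera_matrix': array([[310.17133691,   0.        , 319.24224961],
       [  0.        , 310.17133691, 198.99992494],
       [  0.        ,   0.        ,   1.        ]]), 'k1': -0.04305884710147246, 'rvec': array([-2.80839592,  0.13835433,  0.02225631]), 'tvec': array([-0.55996415,  0.08407849,  0.42423735])}
1 [[341.0, 185.0], [319.0, 218.0], [297.0, 249.0]]
1.2 [[334.0, 182.0], [319.0, 218.0], [304.0, 252.0]]
1.35 [[328.0, 180.0], [319.0, 218.0], [310.0, 253.0]]
```

View pics/w1.png

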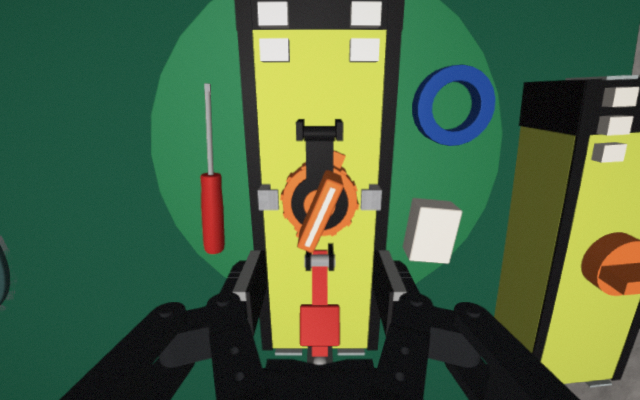

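The wrist view shows the cap shut, with the white line from about (336,185) to (306,245), so the turn is about 1.14 rad. Lever and bystanders are untouched. Next I'll align with the wing and descend.

```bash
python3 - <<'E'
from plan import *
plan(0,.19,3,yaw=-30.4)
E
```

```text
[-0.14 -0.    1.64] [-0.06  0.02  8.24]
[-0.14  0.01  1.64] [-0.06  0.02  8.24]
[-0.14  0.03  1.64] [-0.06  0.02  8.24]
```

>>> move_arm(
  series=[8.5,-0.15,0,1.6,0,0,8.2,8.5,-0.15,0,1.6,0,0,8.2,8.5,-0.15,0,1.6,0,0,8.2,8.5,0,0,0,0,0,0],
)

```text
time: 5.42
tool_pos: [0.5675, 0.0735, 0.1893]
tcp_rot: [-2.721, -1.565, 0.01]
wrist_force: [-0.2, 0.1, -0.5]
width: 0.994
grip_force: 0.0
```

```bash
python3 - <<'E'
from plan import *
plan(0,.145,3,yaw=-30.4)
s=read_state();print(s["width"],s["q"].round(2))
E
```

```text
[0.05 0.06 1.48] [-0.11  0.08  0.07]
[0.05 0.06 1.48] [-0.11  0.08  0.07]
[0.04 0.05 1.48] [-0.11  0.08  0.07]
0.9944429563633552 [0.09 0.11 1.88 0.   1.16 0.61]
```

>>> move_arm(
  series=[8.5,0.05,0.05,1.5,0,0,0,8.5,0.05,0.05,1.5,0,0,0,8.5,0,0,1.45,0,0,0,2,0,0,0,0,0,0,0.5,0,0,0,0,0,0],
  grip_force=70,
)

```text
time: 6.05
tool_pos: [0.5717, 0.0742, 0.1489]
tcp_rot: [2.724, 1.565, 0.0]
wrist_force: [0.3, 0.1, -0.1]
width: 0.598
grip_force: 0.0
```

>>> move_arm(
  series=[0.5,0,0,0,0,0,0,0.5,0,0,0,0,0,0,0.5,0,0,0,0,0,0,0.5,0,0,0,0,0,0],
)

```text
time: 6.55
tool_pos: [0.571, 0.0749, 0.1497]
tcp_rot: [-2.723, -1.564, 0.0]
wrist_force: [-4.4, 2.1, 5.3]
width: 0.147
grip_force: 68.9
```

```bash
python3 - <<'E'
from plan import *
s=read_state();print(s)
plan(0,.145,1)
Y=R.from_rotvec(s["tcp_rot"]).as_matrix()[:,1];print(np.degrees(np.arctan2(Y[1],Y[0])))
E
```

```text
{'time': 6.55, 'q': array([8.63981902e-02, 1.51207490e-01, 1.91126859e+00, 1.51289651e-03,
       1.07990576e+00, 6.13986536e-01]), 'joint_vel': array([ 1.52736100e-03,  3.54081280e-04, -8.14590719e-05, -1.20029669e-03,
       -9.59827385e-04,  3.29154297e-04]), 'joint_torque': array([-1.91250041e+00, -3.96683800e+01, -3.37740433e+01, -9.24200825e-01,
       -1.43240824e+00,  1.70561060e-02]), 'tool_pos': array([0.57098954, 0.07490374, 0.14971712]), 'tcp_rot': array([-2.72304796e+00, -1.56362584e+00,  2.40570377e-04]), 'wrist_force': array([-4.36017097,  2.09828025,  5.31827631]), 'torque': array([ 0.46183235,  0.70490003, -0.03740547]), 'grip_force': 68.94181609153748, 'width': 0.14663660004625462}
[-0.17 -0.08  0.47] [-0.08 -0.04 -0.  ]
-30.269453135415983
```

>>> move_arm(
  series=[0.5,0,0,0,0,0,8,0.5,0,0,0,0,0,8,0.5,0,0,0,0,0,8,0.5,0,0,0,0,0,8,0.5,0,0,0,0,0,8],
)

```text
time: 7.18
tool_pos: [0.5714, 0.0744, 0.1497]
tcp_rot: [-3.096, -0.532, 0.0]
wrist_force: [-2.4, 1.0, 4.3]
width: 0.145
grip_force: 69.0
```

```bash
cat > st.py <<'E'
from plan import *
s=read_state();print(s["time"],s["width"].round(3),s["wrist_force"].round(1),s["torque"].round(2))
Y=R.from_rotvec(s["tcp_rot"]).as_matrix()[:,1];print(np.degrees(np.arctan2(Y[1],Y[0])),R.from_euler('z',-p[2]).apply(s["tool_pos"]-[*p[:2],0]))
E
python3 st.py
```

```text
Traceback (most recent call last):
  File "st.py", line 2, in <module>
    s=read_state();print(s["time"],s["width"].round(3),s["wrist_force"].round(1),s["torque"].round(2))
                                   ^^^^^^^^^^^^^^^^
AttributeError: 'float' object has no attribute 'round'
```

>>> move_arm(
  series=[0.5,0,0,0,0,0,8,0.5,0,0,0,0,0,8,0.5,0,0,0,0,0,6,0.5,0,0,0,0,0,3,0.5,0,0,0,0,0,0],
)

```text
time: 7.8
tool_pos: [0.5715, 0.0739, 0.1497]
tcp_rot: [3.138, -0.144, 0.0]
wrist_force: [-2.9, -0.9, 5.8]
width: 0.149
grip_force: 69.0
```

```bash
sed -i 's/s\["width"\].round(3)/s["width"]/' st.py; python3 st.py
```

```text
7.8 0.1494067213355435 [-2.9 -0.9  5.8] [-0.17  0.65 -0.09]
-95.23862939538574 [0.002068   0.0002694  0.14972733]
```

>>> move_arm(
  series=[0.5,0,0,0,0,0,2,0.5,0,0,0,0,0,2,0.5,0,0,0,0,0,0],
)

```text
time: 8.18
tool_pos: [0.571, 0.0739, 0.1497]
tcp_rot: [3.131, -0.248, -0.001]
wrist_force: [-5.3, -0.3, 6.1]
width: 0.147
grip_force: 73.2
```

```bash
python3 st.py
```

```text
8.175 0.1471484139264923 [-5.3 -0.3  6.1] [-0.08  0.92  1.  ]
-99.05304772845068 [0.00159038 0.00024711 0.14970633]
```

Torque jumped to 1 N·m, so the cap is at its stop. Release and lift.

>>> move_arm(
  series=[0.5,0,0,0,0,0,-2,8.5,0,0,0,0,0,0,8.5,0,0,0,0,0,0,8.5,0,0,0,0,0,0,8.5,0,0,-4.5,0,0,0],
)

```text
time: 8.8
tool_pos: [0.5682, 0.0738, 0.1895]
tcp_rot: [3.134, -0.199, -0.015]
wrist_force: [0.3, -0.1, -0.1]
width: 0.976
grip_force: 0.0
```

>>> move_arm(
  series=[8.5,0,0,-5,0,0,0,0,0,0,0,0,0,0],
)

```text
time: 9.05
tool_pos: [0.575, 0.0744, 0.2495]
tcp_rot: [-3.134, 0.199, -0.016]
wrist_force: [0.3, -0.2, -0.5]
width: 0.816
grip_force: 0.0
```

```bash
python3 st.py; python3 - <<'E'
from plan import *
c=calibration("wrist"); im=read_camera("wrist"); 
cv2.imwrite("pics/w2.png",im[:,:,::-1])
for t in (-.05,0,.05):
    print(t,proj(c,[W(p,grip(0,t=t,r=r)) for r in(30,0,-30)]).round(0).tolist())
print("pad");plan(-.115,.19,5,yaw=-95.7)
E
```

```text
9.05 0.8155761664758088 [ 0.3 -0.2 -0.5] [0.05 0.03 0.03]
-97.27158194763965 [0.00550594 0.00118275 0.24952028]
-0.05 [[322.0, 178.0], [321.0, 216.0], [320.0, 251.0]]
0 [[320.0, 178.0], [321.0, 216.0], [322.0, 251.0]]
0.05 [[318.0, 178.0], [321.0, 216.0], [324.0, 251.0]]
pad
[-0.02  2.32  1.13] [-0.01 -0.06 -0.31]
[-0.03  2.32  1.13] [-0.01 -0.06 -0.31]
[-0.04  2.32  1.13] [-0.01 -0.06 -0.31]
[-0.05  2.32  1.13] [-0.01 -0.06 -0.31]
[-0.07  2.32  1.13] [-0.01 -0.06 -0.31]
```

View pics/w2.png

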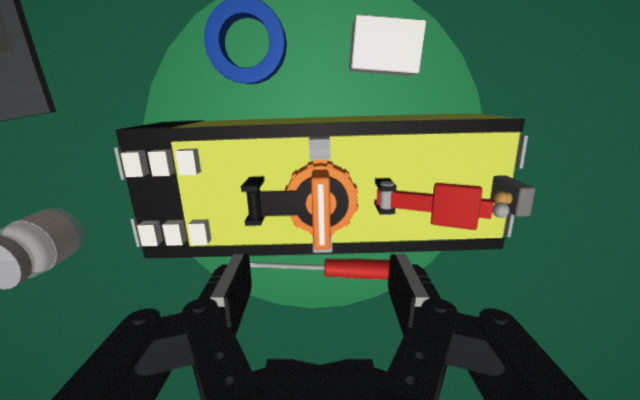

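The white line runs (320,180) to (322,246), in line with both catches, so the cap is home. Now the lever pad with closed fingers.

>>> move_arm(
  series=[0,-0.05,2.3,0.9,0,0,0,0,-0.05,2.3,0.9,0,0,0,0,-0.05,2.3,0.9,0,0,0,0,-0.05,2.3,0.9,0,0,0,0,-0.05,2.3,0.9,0,0,0],
)

```text
time: 9.72
tool_pos: [0.5531, -0.0402, 0.1963]
tcp_rot: [-3.135, 0.199, 0.005]
wrist_force: [-0.7, -0.4, 0.9]
width: 0.003
grip_force: 0.0
```

>>> move_arm(
  series=[0,0,0,0,0,0,0,0,0,0,0,0,0,0],
)

```text
time: 9.98
tool_pos: [0.5541, -0.0392, 0.1978]
tcp_rot: [-3.135, 0.2, 0.002]
wrist_force: [-0.2, -0.8, 0.5]
width: 0.001
grip_force: 0.0
```

```bash
python3 st.py; python3 -c "
from plan import *
plan(-.114,.138,4,yaw=-95.7)"
```

```text
9.975 0.0006421281211877311 [-0.2 -0.8  0.5] [0.07 0.01 0.04]
-97.29011139089192 [-0.00405895 -0.11396699  0.19781296]
[ 0.1 -0.   1.5] [-0.01  0.02 -0.4 ]
[ 0.1 -0.   1.5] [-0.01  0.02 -0.4 ]
[ 0.1 -0.   1.5] [-0.01  0.02 -0.4 ]
[0.1 0.  1.5] [-0.01  0.02 -0.4 ]
```

>>> move_arm(
  series=[0,0.2,0,1.8,0,0,0,0,0.2,0,1.8,0,0,0,0,0,0,1.3,0,0,0,0,0,0,1.1,0,0,0,0,0,0,0.2,0,0,0],
)

```text
time: 10.6
tool_pos: [0.5581, -0.0403, 0.1358]
tcp_rot: [3.135, -0.199, -0.002]
wrist_force: [0.3, -2.8, 3.8]
width: -0.003
grip_force: 1.3
```

```bash
python3 st.py
```

```text
10.6 -0.002911017351483198 [ 0.3 -2.8  3.8] [-0.35  0.13 -0.02]
-97.2537092748217 [ 1.13607527e-04 -1.14710869e-01  1.35813232e-01]
```

>>> move_arm(
  series=[0,0,0,0.15,0,0,0,0,0,0,0,0,0,0],
)

```text
time: 10.85
tool_pos: [0.5583, -0.0402, 0.1354]
tcp_rot: [3.135, -0.199, -0.001]
wrist_force: [-1.6, -2.3, 3.4]
width: 0.004
grip_force: 1.5
```

>>> move_arm(
  series=[0,0,0,-2,0,0,0,0,0,0,-5,0,0,0,0,0,5,-3,0,0,0,0,0,5,0,0,0,0,0,0,0,0,0,0],
)

```text
invalid input at $.series: expected a multiple of 7 numbers
```

```bash
python3 - <<'E'
from plan import *
s=read_state(); print(s["time"],s["wrist_force"])
a=read_camera("scene")[150:270,255:415,::-1]; b=read_camera("top")[160:280,210:370,::-1]
f=lambda i:cv2.resize(i,None,fx=4.5,fy=4.5,interpolation=cv2.INTER_CUBIC)
cv2.imwrite("pics/s3.png",f(a))
c=calibration("scene")
for L in(-.42,-.1,0):
  X=W(p,np.array([0,-.058-.057*np.cos(L)-.006*np.sin(L)*-1*-1,.112-.057*np.sin(L)+.006*np.cos(L)])); print(L,((proj(c,X)-[255,150])*4.5).round())
E
```

```text
10.85 [-1.57911572 -2.31455408  3.39001373]
-0.42 [[199. 160.]]
-0.1 [[190. 176.]]
0 [[189. 181.]]
```

View pics/s3.png

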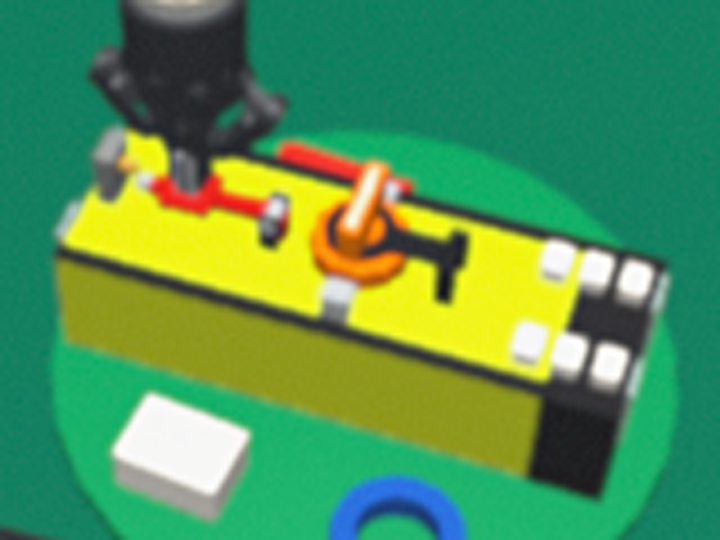

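The lift was refused for a malformed row. The picture shows the finger still on the lever, which is level with its tip beneath the detent at (140,178). Lifting now.

>>> move_arm(
  series=[0,0,0,-2,0,0,0,0,0,0,-5,0,0,0,0,0,4,-4,0,0,0,0,0,4,-2,0,0,0,0,0,0,0,0,0,0],
)

```text
time: 11.58
tool_pos: [0.5496, -0.1214, 0.2677]
tcp_rot: [3.134, -0.204, 0.008]
wrist_force: [-0.1, 0.3, -0.2]
width: 0.004
grip_force: 0.0
```

```bash
python3 - <<'E'
from plan import *
s=read_state(); print(s["time"],s["wrist_force"])
a=read_camera("scene")[150:270,255:415,::-1]
cv2.imwrite("pics/s4.png",cv2.resize(a,None,fx=4.5,fy=4.5,interpolation=cv2.INTER_CUBIC))
E
```

```text
11.575 [-0.07126674  0.2770581  -0.1584318 ]
```

View pics/s4.png

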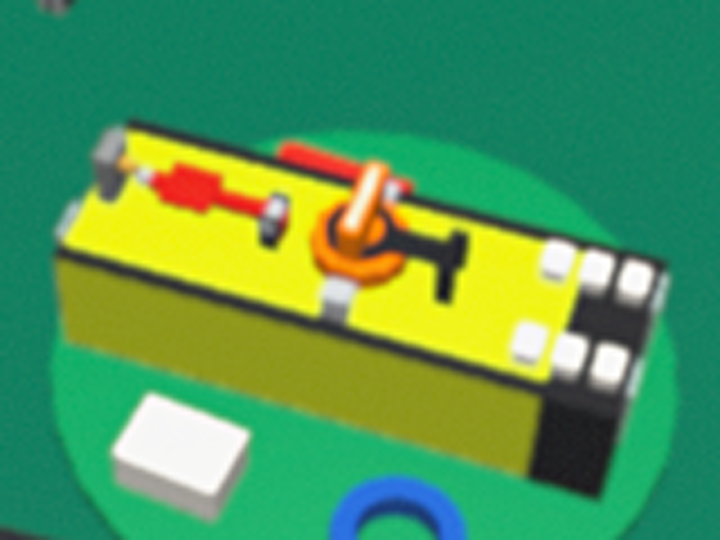

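With the arm clear, the lever pad stays at about (187,187), the level position, with its tip under the detent. The cap is in line with the catches and the bystanders are in place.

```bash
python3 -c "
from workcell import *
print(finish_job())"
```

```text
the job is handed in; nothing more can be done
None
```

I swung the cap shut, twisted it home under both catches and pressed the lever down until its detent held; the job was handed in at about 11.6 s, with the bystanders I could see in the last pictures where they were.

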